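# Load the lathe set-up kit into its lidded box

### The arm

A 6-joint arm with a two-finger parallel gripper is mounted at the origin on the work surface. World frame = base frame: x ahead of the robot, y to its left, z up, the work surface at z = 0. Lengths are in m, angles in degrees, forces in N, time in s.
With the tool pointing down it reaches from about 0.4 to 0.825 m from the base axis. Payload 7 kg.
Tool frame: the origin (TCP) lies midway between the tips of the shut fingers; the grasp point (between the pads) lies 19 mm behind it; z points along the fingers, y is the line along which they close (so a half turn about z gives the same grasp; the last joint's range is limited). The gripper opens to 88 mm and grips with 3 to 60 N. Pads are 19 mm wide; open, the fingers measure 130 mm over their backs; the gripper's body (78 mm by 193 mm) begins 47 mm behind the grasp point.
Start: joints at [88.642, 20.546, 0.682, 0, -70.136, -16.507], TCP at [0.207, 0.642, 0.227] pointing down, gripper open.
Joint ranges: [-176.03, 176.03], [-82.01, 121.73], [-58.28, 71.71], [-173.87, 95.51], [-174.79, -0.11], [-173.66, 173.66]. Speed limits (degrees/s): [136.94, 136.94, 172.46, 180, 180, 180].

### API

Orientations are given as a 3x3 rotation matrix whose columns are the frame's x, y, z axes.
In Python, from rig import robot gives the robot as it stands. Calls block until the motion is done:
- robot.goto(position, orientation): joint-space move of the TCP to a pose.
- robot.servo_line(position, ori=None, speed=0.15): straight line of the TCP; ori=None keeps the orientation; speed is the mean speed in m/s.
- robot.movej(angles): joint-space move.
- robot.move_gripper(opening): opening from 0.0 (shut) to 1.0 (fully open); the grip force is fixed at half the most; returns when the fingers have stopped.
- robot.dwell(seconds).
- robot.ik(position, orientation): joint angles nearest the present ones, or None.
- robot.grab_frame(name): name is "side" or "top" or "wrist"; returns (picture, depth): 400x640x3 uint8, red, green, blue; 400x640 float32, m along the optical axis (not along the pixel's ray), 0 where there is no reading.
- robot.camera_info(name): a dict with "vfov" (degrees; the focal length in pixels is half the picture's height over the tangent of half this angle, whatever the lens; pixels are square), "cx", "cy" (the principal point, pixels), "view" (4x4, takes a point from world to camera coordinates); the wrist camera has in their place "T_tool_cam" (4x4, takes a point from camera to tool coordinates, whose origin is the TCP and whose axes are the flange's). Camera axes: x right, y down, z forward; pixel columns grow to the right and rows downward; lengths in m; the calibration is good to about 2 mm. A picture is of the moment at which its call begins: read the wrist's pose just before it. camera_info takes no time and is no camera call.
A pose or a line that the arm cannot do raises robot.Unreachable and nothing moves.
- robot.job_done(): hands the job in; it is judged then, once.
Readings, each from a call of its own:
- robot.read_t(): time.
- robot.read_qpos(): joint angles.
- robot.read_qvel(): joint speeds.
- robot.read_effort(): joint torques, N m.
- robot.read_position(): TCP position.
- robot.read_tcp_rot(): TCP orientation.
- robot.read_force(): force on the tool from outside, world axes, zero at the start.
- robot.read_ft_torque(): the same for the moment, N m.
- robot.read_grip_width(): opening from 0.0 (shut) to 1.0 (fully open).
- robot.read_finger_force(): force on a finger pad.
Only numpy, scipy, OpenCV 4.12 (cv2) and the standard library are available. Lean on these libraries where they do the work, as an engineer would, in place of code of your own. Each camera call takes 0.05 s, during which the arm holds its last target. There are 200 camera calls.

### The job

Lift the kit box's lid right back until it rests on its stop, then load the kit for the next job into the box: the long boring bar, the stepped chuck jaw and the slim short billet, each fully inside and well below the rim so that the lid could be shut, with the bar lying flat on the floor along the box, one end under the fixed cover plate. Leave the lid open, and do not shift or knock over anything else on the bench.

Things in the scene. Friction and masses are not known exactly. Their poses are not given: they have to be found in the camera images.
- kitbox: Grey steel box fixed to the bench, outside 138 (x) x 238 (y) x 70 mm high (all in mm), walls and floor 4 thick. Origin: centre of underside, on the bench; x away from robot, y to its left, z up. Inside: x -65..65, y -115..115, floor z = 4. A fixed cover plate (deck; z 66 to 70) roofs the left end, y 45 to 115, open beneath to the rest of the box.
- opening (a point): Middle of the opening under the lid, on the box's inner floor, at (0, -35, 4) mm in the box's frame (axes of the box). The opening is 130 (x) x 160 (y): the bar cannot go through it flat, not even diagonally. It goes in nose down, one end under the deck, and is then laid level.
- lid (a joint): Lid angle, rad: 0 shut, 2.1 on its stop, leaning back beyond upright. Grey steel plate 136 x 158 x 4 mm, 0.45 kg, hinged along y on the box's far (+x) rim. Moves easily; let go before upright (1.57) it falls shut, past it it falls back onto its stop.
- lid_hinge (a point): Middle of the hinge axis, at (69, -36, 72) mm in the box's frame; axes of the lid (of the box when shut; turns about y).
- lid_handle (a point): Middle of the lid's handle: round bar 10 mm thick along the box's y, 74 mm clear between its two legs, in the lid's plane, 169 mm from the hinge axis. Shut, it stands out towards the robot, 26 mm clear of the box front, 72 mm above the bench: pinch it from above, a finger on each side; it turns between the fingers as the lid rises. Axes of the lid.
- bar: Boring bar of dark steel, 200 mm long, square 20 x 20 mm, about 0.55 kg, lying flat. Origin: middle of its underside (about its balance point); x along the bar to its slightly narrower cutting head, z up. Either end may go under the deck.
- bar_head (a point): Centre of the bar's head-end face (100 mm along x from the origin, 10 mm up).
- bar_tail (a point): Centre of the bar's other end face (-100 mm along x, 10 mm up).
- billet: The slim short billet: bright steel cylinder, diameter 36 mm, 64 mm tall, about 0.5 kg, standing on end. Origin: centre of its underside, z up its axis. It may stand or lie in the box.
- billet_center (a point): Centre of the billet, 32 mm above its underside.
- jaw: Stepped aluminium chuck jaw, 66 mm long (x), 30 wide (y), about 0.25 kg; 35 high over its -x half and a bit (x -33..3), 20 high over the rest. Origin: centre of its underside; z up.
- jaw_center (a point): Point in the jaw 17.5 mm above the origin.
- stub: Bystander: thick dark billet, diameter 50 mm, 75 tall, standing. Origin: centre of underside.
- tall0: Bystander: tall dark billet, diameter 52 mm, 115 tall, standing. Origin: centre of underside.
- tall1: Bystander like tall0.
- tall2: Bystander like tall0.
- chuck_key: Bystander: T-shaped chuck key of steel, about 160 mm long, 106 across, 16 thick, lying. Origin near its middle, on the bench.
- spray: Bystander: grey bottle, diameter 68 mm, 190 tall. Origin: centre of underside.

How it is judged (in metres and radians):
On the way:
1. the lid has been lifted back onto its stop (value of joint lid above 2.02 rad), for 0.2 s.
At the end, for the whole second after the job is handed in: Lid over 2.02 rad. In the box, heights over its underside: bar's end centres between the walls, below 30 mm (flat on the floor); billet's and jaw's centres 9 mm or more from the walls, below 46 mm. All at rest (under 0.02 m/s) (value of joint lid above 2.02 rad and x of bar_head in the frame of kitbox between -0.066 and 0.066 m and y of bar_head in the frame of kitbox between -0.116 and 0.116 m and z of bar_head in the frame of kitbox between 0.004 and 0.03 m and x of bar_tail in the frame of kitbox between -0.066 and 0.066 m and y of bar_tail in the frame of kitbox between -0.116 and 0.116 m and z of bar_tail in the frame of kitbox between 0.004 and 0.03 m and x of billet_center in the frame of kitbox between -0.056 and 0.056 m and y of billet_center in the frame of kitbox between -0.106 and 0.106 m and z of billet_center in the frame of kitbox between 0.004 and 0.046 m and x of jaw_center in the frame of kitbox between -0.056 and 0.056 m and y of jaw_center in the frame of kitbox between -0.106 and 0.106 m and z of jaw_center in the frame of kitbox between 0.004 and 0.046 m and linear speed of each of bar, billet, jaw below 0.02 m/s); the robot touches nothing.
It fails at once if a bystander is shifted by more than 30 mm or knocked over (distance of any of stub, tall0, tall1, tall2, chuck_key, spray from where it was at the start of the episode above 0.03 m or angle between any of stub, tall0, tall1, tall2, spray's own z axis and vertical above 0.5 rad).
It also fails if it takes over 72 s, if anything falls off the work surface, if the arm or the gripper's body presses on something with over 40 N, if the wrist force passes 120 N, or if a joint passes its speed limit or range.

## Working session

There is one attempt and no reset: what is moved stays moved. The work goes in short steps, each a Python script; the robot and the scene stay as the last script left them, time stands still between calls to the robot, and variables do not carry over. Pictures are saved under pics/ and viewed, at most 10 in all, crops included, and the job is handed in when it is done.

```bash
ls; mkdir -p pics; cat > h.py <<'E'
import numpy as np, cv2
from rig import robot
def K(n):
    c=robot.camera_info(n); f=200/np.tan(np.radians(c['vfov'])/2); return f,c
def cam_T(n):
    f,c=K(n)
    if 'view' in c: return np.linalg.inv(np.array(c['view']))
    T=np.eye(4);T[:3,:3]=robot.read_tcp_rot();T[:3,3]=robot.read_position()
    return T@np.array(c['T_tool_cam'])
def cloud(n):
    f,c=K(n);T=cam_T(n);im,d=robot.grab_frame(n)
    cx=c.get('cx',320);cy=c.get('cy',200)
    v,u=np.mgrid[:400,:640]
    P=np.stack([(u-cx)/f*d,(v-cy)/f*d,d],-1)
    W=P@T[:3,:3].T+T[:3,3]; W[d<=0]=np.nan
    return im,d,W
E
python3 - <<'E'
from h import *
for n in ['top','side']:
    im,d,W=cloud(n); cv2.imwrite(f'pics/{n}0.png',im[...,::-1]); np.savez(f'{n}0.npz',im=im,d=d,W=W)
    c=robot.camera_info(n); print(n,c['vfov'],c['cx'],c['cy'],cam_T(n).round(3).tolist(), (d>0).mean())
print(robot.camera_info('wrist'),robot.read_t())
E
```

```text
pics
top 49.69817979808321 315.2140945934106 200.79894569522128 [[0.011, -0.989, 0.148, 0.375], [-1.0, -0.009, 0.016, -0.028], [-0.014, -0.149, -0.989, 1.404], [0.0, 0.0, 0.0, 1.0]] 0.9960625
side 43.54096367136459 318.35482985581393 198.73692719923574 [[0.757, -0.497, 0.424, -0.04], [-0.653, -0.573, 0.494, -0.686], [-0.003, -0.651, -0.759, 1.142], [0.0, 0.0, 0.0, 1.0]] 0.9959296875
{'vfov': 71.39513183717877, 'cx': 318.49845327922884, 'cy': 199.96881692432225, 'T_tool_cam': array([[ 1.83606389e-04, -9.50641891e-01, -3.10290125e-01,
         8.35621644e-02],
       [ 9.99999792e-01,  3.66189444e-04, -5.30176957e-04,
        -4.00558357e-04],
       [ 6.17633393e-04, -3.10289963e-01,  9.50641761e-01,
        -1.57338716e-01],
       [ 0.00000000e+00,  0.00000000e+00,  0.00000000e+00,
         1.00000000e+00]])} 0.1
```

View pics/top0.png

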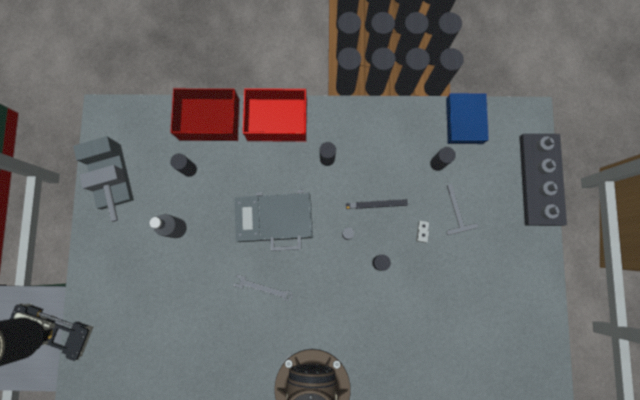

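View pics/side0.png

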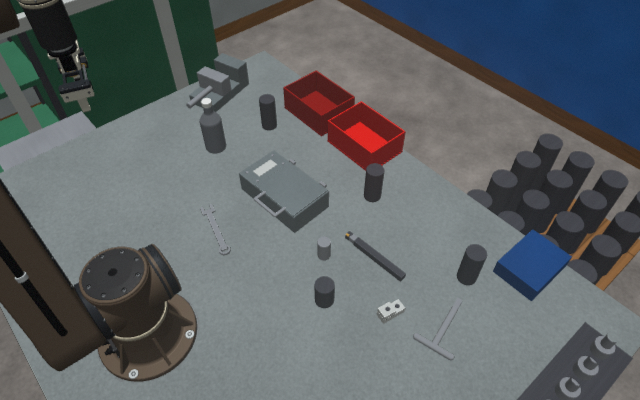

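Top view: box at (235–312, 194–242) with its handle at (286,248), bar from head (346,206) to tail (407,203), billet (348,234), jaw (423,231). The stub is at (381,262), the talls at (327,152), (443,158) and (183,164), the key at (456,215) and the spray at (165,225). The side view agrees. Next I'll get coarse positions, then refine with the wrist camera.

```bash
cat > p.py <<'E'
from h import *
from scipy import ndimage as nd
def blobs(W,zmin=0.008,amin=20,xr=(0.15,1.0),yr=(-.6,.6),clip=None):
    m=(W[...,2]>zmin)&(W[...,2]<.25)&(W[...,0]>xr[0])&(W[...,0]<xr[1])&(W[...,1]>yr[0])&(W[...,1]<yr[1])
    l,n=nd.label(m)
    for i in range(1,n+1):
        q=l==i
        if q.sum()<amin: continue
        z=W[q][:,2]; zt=np.percentile(z,90); t=W[q][z>zt-.006]
        (c,s,a)=cv2.minAreaRect((t[:,:2]*1000).astype(np.float32))
        v,u=np.nonzero(q)
        print('px',int(u.mean()),int(v.mean()),'n',q.sum(),'ztop',round(zt,4),'rect c',np.round(c,1),'size',np.round(s,1),'ang',round(a,1))
E
python3 - <<'E'
from p import *
for n in ['top','side']:
    D=np.load(f'{n}0.npz'); print(n); W=D['W']
    t=(abs(W[...,2])<.02)&(W[...,0]>.3)&(W[...,0]<.9)&(abs(W[...,1])<.5); print('table z',np.median(W[t][:,2]), W[t][:,2].std())
    blobs(W)
E
```

```text
top
table z 0.0005536514011867943 0.0038000733430953544
px 203 112 n 1816 ztop 0.0898 rect c [862.1 356.3] size [201.9 152.4] ang 89.9
px 273 112 n 1568 ztop 0.0906 rect c [862.  126.3] size [153.7 200.6] ang 0.3
px 467 117 n 2038 ztop 0.0541 rect c [ 861.3 -502.6] size [121.4 158.7] ang 90.0
px 327 153 n 332 ztop 0.1177 rect c [728.3 -44.9] size [48.1 49.2] ang 0.5
px 442 158 n 396 ztop 0.1178 rect c [ 715.1 -408.4] size [49.5 48.4] ang 66.1
px 183 164 n 411 ztop 0.1178 rect c [689.9 414.7] size [52.9 48. ] ang 88.1
px 458 214 n 359 ztop 0.0193 rect c [ 559.6 -481.4] size [ 93.  163.1] ang 87.9
px 273 217 n 3637 ztop 0.0774 rect c [512.  122.9] size [182.4 237.9] ang 3.0
px 129 196 n 25 ztop 0.0358 rect c [591.7 598.5] size [17.1  4.3] ang 12.4
px 377 203 n 395 ztop 0.024 rect c [ 576.3 -204.1] size [ 20.5 198.8] ang 3.8
px 168 225 n 665 ztop 0.1885 rect c [492.9 445.2] size [29.3 29.4] ang 51.0
px 422 231 n 221 ztop 0.0375 rect c [ 473.6 -348.1] size [30.4 36.4] ang 80.5
px 347 232 n 118 ztop 0.0667 rect c [ 477.3 -109.2] size [33.2 30.6] ang 33.7
px 381 262 n 250 ztop 0.0778 rect 
[... 852 characters left out ...]

px 217 234 n 37 ztop 0.0118 rect c [295.2 141. ] size [35.1 16.5] ang 71.3
px 531 263 n 2969 ztop 0.0546 rect c [ 859.8 -498.5] size [164.6 120.2] ang 0.0
px 375 255 n 627 ztop 0.0242 rect c [ 573.3 -200.5] size [ 24.6 201.3] ang 4.9
px 323 247 n 270 ztop 0.0676 rect c [ 476.1 -106. ] size [36.8 31.8] ang 48.1
px 222 246 n 71 ztop 0.0122 rect c [281.4  95.1] size [59.1 23.1] ang 62.8
px 471 263 n 808 ztop 0.1181 rect c [ 714.  -403.2] size [53.8 49.6] ang 40.3
px 324 290 n 541 ztop 0.0787 rect c [ 386.6 -210.9] size [49.2 49.1] ang 87.6
px 440 332 n 641 ztop 0.0193 rect c [ 547.1 -444.1] size [165.9  97.9] ang 31.9
px 390 309 n 391 ztop 0.038 rect c [ 471.6 -344.8] size [31.8 36.8] ang 78.0
```

Both views agree to about 3 mm, and the heights match the text with a +2–3 mm bias. Next, wrist views from two places.

```bash
python3 - <<'E'
from p import *
Z=np.array([0,0,-1.])
def Rd(yaw,s=1):
    y=s*np.array([np.cos(yaw),np.sin(yaw),0]); return np.c_[np.cross(y,Z),y,Z]
p=robot.read_position(); print(p, robot.read_tcp_rot().round(2).tolist())
for s in (1,-1):
    for q in [(.47,.06,.36),(.47,-.12,.36),(.43,.1,.07),(.69,.1,.22)]:
        j=robot.ik(q,Rd(0,s)); print(s,q,None if j is None else np.round(j,0))
t0=robot.read_t()
robot.servo_line([p[0],p[1],.36],speed=.3); t1=robot.read_t()
for i,q in enumerate([(.47,.08,.36),(.47,-.12,.36)]):
    robot.goto(q,Rd(0,1)); print(robot.read_t()-t0)
    im,d,W=cloud('wrist'); cv2.imwrite(f'pics/w{i}.png',im[...,::-1]); np.savez(f'w{i}.npz',im=im,d=d,W=W)
    t=(abs(W[...,2])<.01)&(W[...,0]>.3)&(W[...,0]<.9)&(abs(W[...,1])<.5); print('table',np.median(W[t][:,2]))
    blobs(W,amin=80,xr=(.35,.8),yr=(-.5,.45))
E
```

```text
[0.20693969 0.64207044 0.2257224 ] [[0.95, -0.31, -0.0], [-0.31, -0.95, -0.0], [0.0, 0.0, -1.0]]
1 (0.47, 0.06, 0.36) [ 163.  -80.  -10.    0. -160.   17.]
1 (0.47, -0.12, 0.36) [ 142.  -80.   -9.    0. -161.   38.]
1 (0.43, 0.1, 0.07) [ 39.   8. -40.   0. -42. 141.]
1 (0.69, 0.1, 0.22) [ 24.  23.   3.   0. -70. 156.]
-1 (0.47, 0.06, 0.36) [ 31.  -2. -10.   0. -82. -31.]
-1 (0.47, -0.12, 0.36) [  9.  -1.  -9.   0. -82.  -9.]
-1 (0.43, 0.1, 0.07) [ 39.   8. -40.   0. -42. -39.]
-1 (0.69, 0.1, 0.22) [ 24.  23.   3.   0. -70. -24.]
2.8083
table -0.000946357503643025
px 535 21 n 1789 ztop 0.0869 rect c [790.2 282. ] size [15.7 42.2] ang 4.4
px 350 125 n 14355 ztop 0.074 rect c [508.8 128.5] size [183.2 238.1] ang 3.9
px 514 124 n 4644 ztop 0.0879 rect c [791.  131.7] size [199.4  17.9] ang 90.0
px 463 228 n 1564 ztop 0.1144 rect c [725.7 -30.6] size [36.1 51.4] ang 89.8
px 321 255 n 479 ztop 0.0634 rect c [ 474.3 -104.7] size [34.6 34.1] ang 28.7
px 366 261 n 306 ztop 0.0197 rect c [ 568.  -132.1] size [20.6 66.9] ang 6.4
px 275 310 n 472 ztop 0.0745 rect c [ 385.4 -209. ] size [48.4 48.4] ang 87.6
px 367 314 n 252 ztop 0.0197 rect c [ 577.2 -263.9] size [18.8 71.9] ang 4.2
3.675
table -0.0009964237148261113
px 354 38 n 8384 ztop 0.0745 rect c [513.1  57.6] size [186.2  99.8] ang 1.1
px 533 31 n 2612 ztop 0.0873 rect c [790.7  66.8] size [16.7 70.7] ang 0.0
px 487 110 n 2266 ztop 0.1148 rect c [725.1 -38.7] size [51.3 50.5] ang 46.9
px 321 152 n 432 ztop 0.0639 rect c [ 474.  -104.6] size [34.4 34.2] ang 0.6
px 373 197 n 1119 ztop 0.0198 rect c [ 573.1 -199.3] size [ 20.2 199.9] ang 4.2
px 271 210 n 915 ztop 0.0746 rect c [ 385.  -207.7] size [49.2 47.7] ang 1.6
px 325 267 n 552 ztop 0.0345 rect c [ 470.7 -342.1] size [29.3 36.1] ang 81.1
px 354 310 n 593 ztop 0.015 rect c [ 559.6 -465.7] size [ 68.4 163.1] ang 89.4
```

View pics/w1.png

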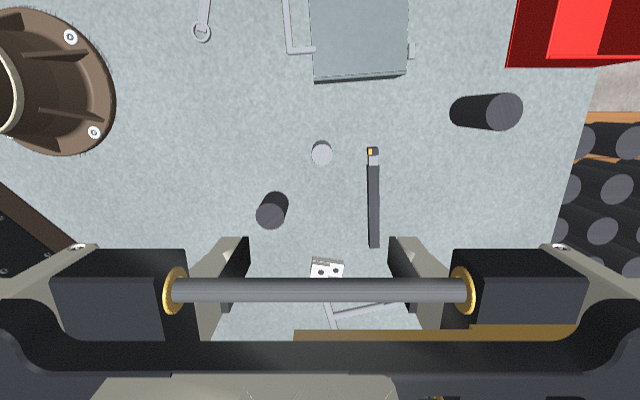

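View pics/w0.png

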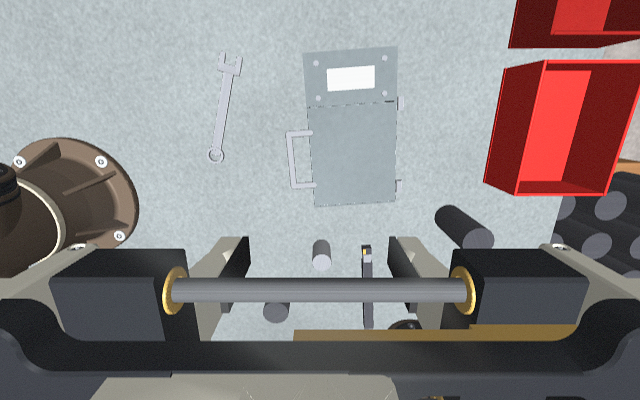

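The two views show:
- **w1:** the bar spans (373,148)–(374,247), billet (321,153), jaw (327,268).
- **w0:** the lid is (305–397, 105–205), with its handle at (291,160).

Next I'll work out the exact box frame, the handle and the jaw's step side.

```bash
python3 - <<'E'
from p import *
W=np.load('w0.npz')['W']; P=W.reshape(-1,3)
P=P[np.isfinite(P).all(1)]
B=P[(abs(P[:,0]-.53)<.14)&(abs(P[:,1]-.125)<.16)&(P[:,2]>.062)&(P[:,2]<.085)]
# box yaw: from deck/lid -y and +y edges via rect of points right of handle
a=np.radians(3.9)
for it in range(3):
    ex=np.array([np.cos(a),np.sin(a)]);ey=np.array([-ex[1],ex[0]])
    u=B[:,:2]@ex;v=B[:,:2]@ey
    vl,vh=v.min(),v.max()
    dk=(v>vh-.06)
    ul,uh=np.percentile(u[dk],[.5,99.5])
    # yaw from front edge (min u per v slice), deck + lid, excluding the handle
    k=(u>ul-.008)&(u<uh+.004)
    bx,by=[],[]
    for s in np.arange(vl+.008,vh-.008,.006):
        q=k&(abs(v-s)<.003)
        if q.sum()>5: bx.append(s);by.append(u[q].max())
    sl=np.polyfit(bx,by,1)[0]
    (c,sz,an)=cv2.minAreaRect((B[k][:,:2]*1000).astype(np.float32)); print(c,sz,an,'slope far edge deg',np.degrees(sl))
    a=np.radians(an if an<45 else an-90)
print('yaw',np.degrees(a),'deck u',ul,uh,'v',vl,vh)
u0,v0=(ul+uh)/2,(vl+vh)/2
print('centre',u0*ex+v0*ey, 'z deck',np.median(B[dk][:,2]),'z lid',np.median(B[(v<vh-.1)&k][:,2]))
h=B[(u<ul-.012)]; hu=(h[:,:2]@ex-u0)*1000; hv=(h[:,:2]@ey-v0)*1000
bar=hu<hu.min()+9
print('handle u',np.percentile(hu[bar],[1,50,99]),'v',np.percentile(hv,[1,99]),'z',np.percentile(h[bar][:,2],[5,50,95]))
W=np.load('w1.npz')['W']; P=W.reshape(-1,3);P=P[np.isfinite(P).all(1)]
for n,c,lo,hi in [('jawlow',(.47,-.342),.015,.024),('jawhi',(.47,-.342),.031,.04),('bar',(.573,-.2),.016,.025),('billet',(.474,-.104),.058,.07)]:
    q=P[(np.hypot(P[:,0]-c[0],P[:,1]-c[1])<(.11 if n=='bar' else .05))&(P[:,2]>lo)&(P[:,2]<hi)]
    r=cv2.minAreaRect((q[:,:2]*1000).astype(np.float32)); print(n,len(q),np.median(q,0).round(4),np.round(r[0],1),np.round(r[1],1),round(r[2],1))
print(robot.read_qpos(),robot.read_t())
E
```

```text
(519.9854125976562, 129.21804809570312) (148.0904083251953, 238.68153381347656) 4.091292381286621 slope far edge deg 0.07313651365172305
(520.7210693359375, 129.16036987304688) (148.42623901367188, 238.45074462890625) 3.8225512504577637 slope far edge deg 0.18382380023509912
(519.7925415039062, 129.17886352539062) (148.14227294921875, 238.626708984375) 4.026895523071289 slope far edge deg 0.05081066570000625
yaw 4.026895523071289 deck u 0.46113429275621304 0.5977099606291411 v -0.02506704893113813 0.2133836362363258
centre [0.52196711 0.12924361] z deck 0.06929394181762938 z lid 0.07294352546204019
handle u [-104.63198516  -99.8081491   -95.78762365] v [-81.23316815  10.59107707] z [0.07295591 0.07510768 0.07710027]
jawlow 227 [ 0.5006 -0.3438  0.0189] [ 485.5 -345.1] [30.3 66. ] 78.9
jawhi 226 [ 0.4697 -0.341   0.0339] [ 470.8 -342.1] [29.3 36. ] 81.1
bar 1042 [ 0.5725 -0.1948  0.0187] [ 573.1 -199.3] [ 20.2 199.9] 4.2
billet 376 [ 0.4748 -0.1048  0.0629] [ 474.  -104.6] [34.4 34.2] 0.6
[ 1.42384454e+02 -8.03806806e+01 -9.04648854e+00 -9.39625961e-03
 -1.61408506e+02  3.75907207e+01] 3.825
```

Every measured size and height matches the text: box 238 mm, handle at u=-100 mm, bar 200×20, jaw 66×30. Now I'll move to the lid.

```bash
cat >> h.py <<'E'
YAW=np.radians(4.03); C=np.array([.5220,.1292,0])
EX=np.array([np.cos(YAW),np.sin(YAW),0]);EY=np.array([-np.sin(YAW),np.cos(YAW),0]);EZ=np.array([0,0,1.])
def bx(x,y,z): return C+(x*EX+y*EY)/1000+EZ*z/1000
def Rd(yaw):  # fingers close along direction yaw+180
    y=-np.array([np.cos(yaw),np.sin(yaw),0]);z=-EZ; return np.c_[np.cross(y,z),y,z]
def st(m=''): print(m,'t',round(robot.read_t(),2),'p',np.round(robot.read_position(),4),'F',np.round(robot.read_force(),1),'w',round(robot.read_grip_width()*88,1),'ff',np.round(robot.read_finger_force(),1))
E
python3 - <<'E'
from h import *
R=Rd(YAW)
robot.movej([31,-2,-10,0,-82,-31]); st('norm')
robot.goto(bx(-100.5,-36,130),R); robot.move_gripper(.2); st('hover')
robot.servo_line(bx(-100.5,-36,62),speed=.12); st('down')
robot.move_gripper(0); st('grip')
E
```

```text
norm t 6.01 p [0.474  0.0618 0.3584] F [ 0.2 -0.5  0.3] w 88.0 ff 0.0
hover t 8.17 p [0.4243 0.0862 0.13  ] F [-0.  -0.4  0.2] w 17.3 ff 0.0
down t 8.88 p [0.4246 0.0864 0.0624] F [-0.1 -0.3 -0.2] w 17.6 ff 0.0
grip t 9.22 p [0.4254 0.0867 0.0628] F [ 4.3 -1.5  0.7] w 8.9 ff 30.0
```

```bash
python3 - <<'E'
from h import *
def pos(a): return bx(69-169*np.cos(a),-36,72+169*np.sin(a)-10)
for i,a in enumerate(np.linspace(0,2.08,11)[1:]):
    robot.servo_line(pos(a),speed=.15)
    if i%3==1: st(round(a,2))
    if np.linalg.norm(robot.read_force())>60: st('STOP');break
st('end'); 
if i==9:
    robot.move_gripper(.5); robot.servo_line(pos(a)+EZ*.09,speed=.25); st('up')
    im,d=robot.grab_frame('side'); cv2.imwrite('pics/s1.png',im[...,::-1])
E
```

```text
0.42 t 9.98 p [0.4386 0.0873 0.1291] F [ 2.8  1.3 -3.2] w 8.9 ff 30.0
1.04 t 11.13 p [0.5064 0.0915 0.2084] F [-14.1   1.   19.4] w 8.9 ff 30.0
1.66 t 12.28 p [0.6101 0.0986 0.2301] F [ 0.8 -1.9  6.8] w 9.3 ff 30.0
end t 13.05 p [0.6759 0.1032 0.2086] F [ 2.2 -4.6  2.1] w 8.8 ff 30.0
up t 14.35 p [0.6757 0.1041 0.3008] F [ 1.4  0.5 -0.8] w 44.0 ff 0.0
```

View pics/s1.png

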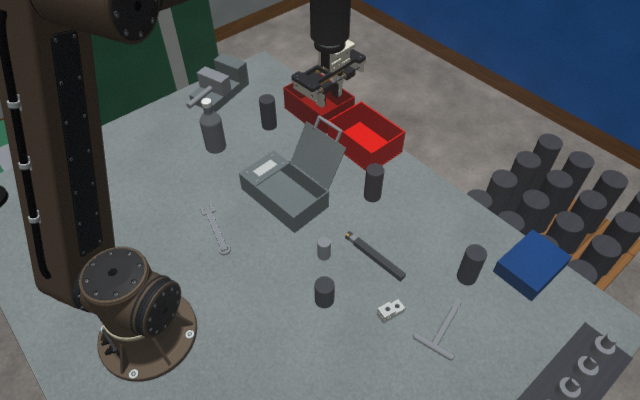

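The picture shows the lid leaning back on its stop (plate at about (320,150)). Now the bar: pinch it, lift it, then test IK for the tilted poses.

```bash
cat >> h.py <<'E'
from scipy.spatial.transform import Rotation as Ro
def bp(x,y,z,th,off=6):
    Q=Ro.from_rotvec(-EX*np.radians(th)).as_matrix()
    return bx(x,y,z)+Q@np.array([0,0,-off/1000]), Q@Rd(YAW)
XB=-30
SEQ=[(-52,190,30),(-52,68,30),(-8,68,30)]+[(-8,6+100*np.sin(np.radians(t))+10*np.cos(np.radians(t)),t) for t in (22,15,8,0)]
E
python3 - <<'E'
from h import *
Rb=Rd(np.radians(4.2)); b=np.array([.5731,-.1993,0])
robot.goto(b+EZ*.12,Rb); st('hover')
robot.servo_line(b+EZ*.004,speed=.15); st('down')
robot.move_gripper(0); st('grip')
robot.servo_line(b+EZ*.20,speed=.2); st('lift')
for y,z,t in SEQ:
    j=robot.ik(*bp(XB,y,z,t)); print(y,round(z),t,None if j is None else np.round(j))
im,d=robot.grab_frame('side'); cv2.imwrite('pics/s2.png',cv2.resize(im[120:320,230:480,::-1],(750,600)))
E
```

```text
hover t 15.78 p [ 0.5743 -0.1987  0.1207] F [ 0.4 -0.5  1. ] w 43.9 ff 0.0
down t 16.7 p [ 0.5739 -0.1992  0.0048] F [-0.2 -0.7  0.6] w 43.8 ff 0.0
grip t 17.23 p [ 0.5735 -0.1994  0.0046] F [-0.3  0.8  4.9] w 20.0 ff 30.0
lift t 18.36 p [ 0.5721 -0.1991  0.1983] F [-0.2 -0.5 -4.9] w 19.8 ff 30.0
-52 190 30 [ 47.  13. -32.  23. -69. -56.]
-52 68 30 [ 46.  22. -40.  28. -53. -64.]
-8 68 30 [ 50.  23. -37.  25. -55. -65.]
-8 53 22 [ 47.  21. -38.  21. -48. -60.]
-8 42 15 [ 44.  20. -38.  17. -43. -54.]
-8 30 8 [ 41.  19. -37.  10. -39. -45.]
-8 16 0 [ 36.  19. -35.   0. -35. -32.]
```

View pics/s2.png

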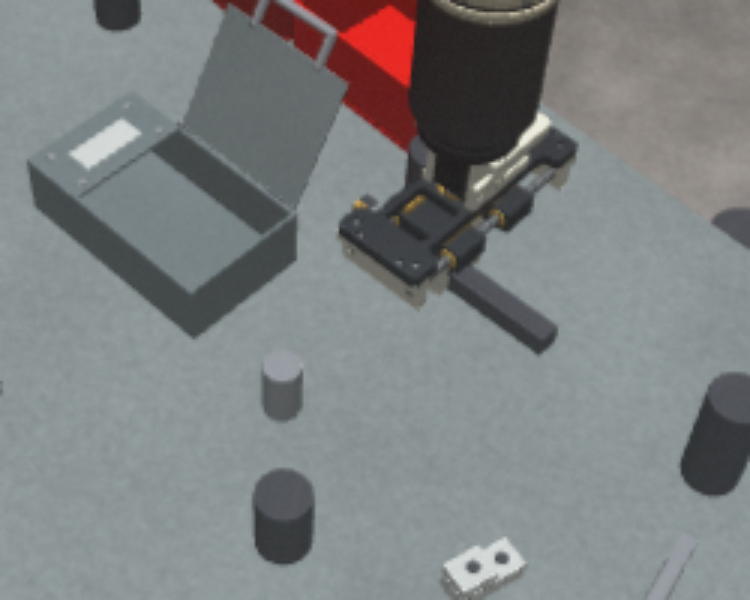

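The bar is held level at the middle, with its tail at (545,340). Now insert it, with force checks.

```bash
python3 - <<'E'
from h import *
ok=True
for i,(y,z,t) in enumerate(SEQ):
    p,R=bp(XB,y,z,t); robot.servo_line(p,R,speed=[.2,.12,.08][i] if i<3 else .04); st((y,round(z),t))
    if np.linalg.norm(robot.read_force()+[0,0,5])>25: print('STOP');ok=False;break
im,d=robot.grab_frame('side'); cv2.imwrite('pics/s3.png',cv2.resize(im[80:280,200:450,::-1],(750,600)))
if ok: robot.dwell(.1); st()
E
```

```text
(-52, 190, 30) t 19.98 p [0.4959 0.0715 0.1849] F [-0.3  0.4 -4. ] w 20.0 ff 30.0
(-52, 68, 30) t 21.14 p [0.4963 0.0725 0.0633] F [ 0.4  0.4 -4. ] w 20.0 ff 30.0
(-8, 68, 30) t 21.84 p [0.4926 0.1162 0.0626] F [-0.1  1.1 -4.9] w 19.8 ff 30.0
(-8, 53, 22) t 22.38 p [0.493  0.1163 0.0475] F [ 0.6 -0.2 -4.3] w 19.8 ff 30.0
(-8, 42, 15) t 22.82 p [0.493  0.1174 0.036 ] F [-0.2  0.4 -5.5] w 20.2 ff 30.0
(-8, 30, 8) t 23.27 p [0.493  0.1182 0.0241] F [ 1.1 -0.6 -4.1] w 19.7 ff 30.0
(-8, 16, 0) t 23.77 p [0.493  0.1191 0.0102] F [-0.1 -0.5 -3.4] w 19.3 ff 30.0
 t 23.92 p [0.4927 0.1195 0.0102] F [ 0.9  0.4 -3.9] w 20.2 ff 30.0
```

View pics/s3.png

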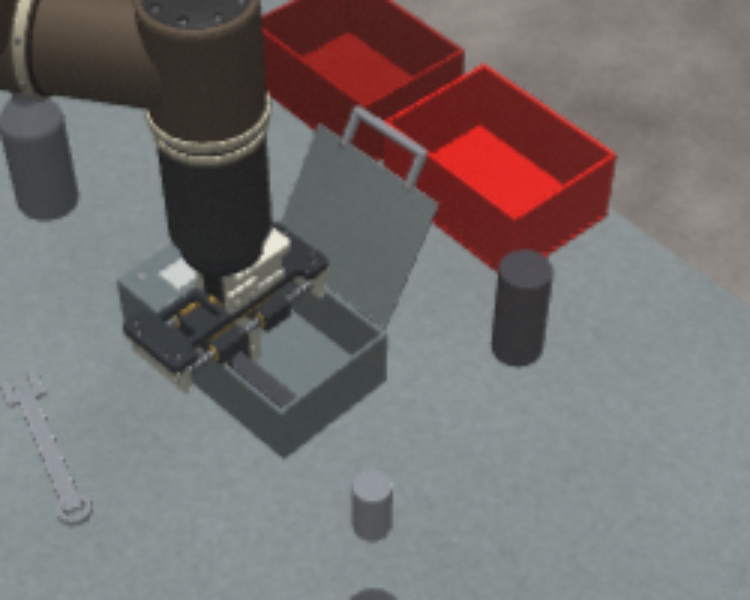

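The bar is level in the box at x about -30, with no contact forces. Release it and fetch the jaw.

```bash
python3 - <<'E'
from h import *
robot.move_gripper(.28); st('rel')
p=robot.read_position(); robot.servo_line(p+EZ*.13,speed=.18); st('up')
d90=np.pi/2
ya=np.radians(-10.5); jx=np.array([np.cos(ya),np.sin(ya),0]); g=np.array([.4855,-.3451,0])-.006*jx
Rj=Rd(ya-d90)
q=robot.ik(g+EZ*.15,Rj); print(np.round(q))
robot.goto(g+EZ*.15,Rj); st('hover')
im,d,W=cloud('wrist')
robot.move_gripper(.6)
robot.servo_line(g+EZ*.010,speed=.15); st('down')
robot.move_gripper(0); st('grip')
robot.servo_line(g+EZ*.16,speed=.2); st('lift')
h=bx(20,-3,160); Rbx=Rd(YAW-d90); print(robot.ik(h,Rbx), robot.ik(bx(20,-3,15.5),Rbx))
im,d=robot.grab_frame('side'); cv2.imwrite('pics/s4.png',cv2.resize(im[120:345,200:500,::-1],(800,600)))
E
```

```text
rel t 24.28 p [0.494  0.1199 0.0106] F [ 4.4  0.2 -1.1] w 24.5 ff 2.4
up t 25.16 p [0.493  0.1195 0.1395] F [-0.5 -0.4 -0.6] w 24.4 ff 0.0
[-17.  16. -16.   0. -58. -84.]
hover t 26.86 p [ 0.48   -0.3432  0.1499] F [0.7 0.4 0.1] w 24.5 ff 0.0
down t 28.69 p [ 0.4802 -0.3443  0.0108] F [-0.2  0.   1. ] w 53.1 ff 0.0
grip t 29.2 p [ 0.4799 -0.3443  0.0106] F [-2.  -0.7  5.8] w 30.0 ff 30.0
lift t 30.1 p [ 0.4787 -0.3434  0.1585] F [-0.5 -0.3 -3.3] w 29.9 ff 30.0
[  33.38773145   12.59188183  -19.73200728    0.          -57.67611089
 -119.35773145] [ 3.33877314e+01  2.26295116e+01 -2.84212312e+01 -2.54444375e-14
 -3.89492571e+01 -1.19357731e+02]
```

View pics/s4.png

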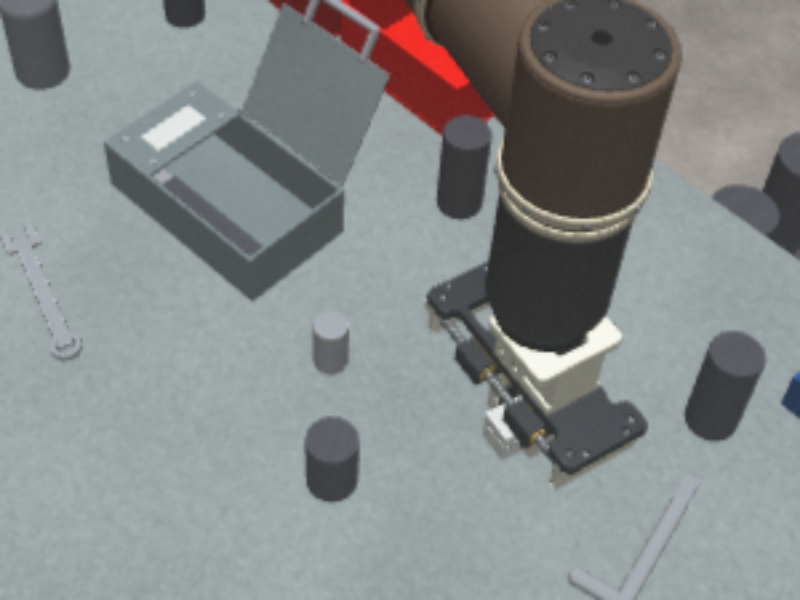

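The bar lies flat along the front wall and the jaw is held. Now place the jaw, then fetch and place the billet.

```bash
python3 - <<'E'
from h import *
Rbx=Rd(YAW-np.pi/2)
robot.servo_line(bx(20,-3,160),Rbx,speed=.25); st('hover')
robot.servo_line(bx(20,-3,15.5),speed=.13); st('down')
robot.move_gripper(.45); st('rel')
robot.servo_line(bx(20,-3,150),speed=.2)
g=np.array([.4741,-.1047,0])
robot.goto(g+EZ*.13,Rbx); robot.move_gripper(.62)
for n in ('side','top'):
    im,d,W=cloud(n); Q=(W-C)@np.c_[EX,EY,EZ]*1000
    m=(Q[...,0]>-50)&(Q[...,0]<-10)&(abs(Q[...,1])<114)&(Q[...,2]>17)&(Q[...,2]<32); m&=im.max(-1)<95
    print(n,m.sum(),np.percentile(Q[m],[2,50,98],axis=0).round(0).tolist() if m.sum() else '')
    if n=='side': cv2.imwrite('pics/s5.png',cv2.resize(im[120:270,220:420,::-1],(800,600)))
robot.servo_line(g+EZ*.038,speed=.15); st('down')
robot.move_gripper(0); st('grip')
robot.servo_line(g+EZ*.16,speed=.2); st('lift')
E
```

```text
hover t 32.2 p [0.542  0.1268 0.16  ] F [-0.6  0.5 -2.3] w 29.9 ff 30.0
down t 33.46 p [0.5426 0.1278 0.0159] F [ 1.3  0.4 -2.1] w 30.0 ff 30.0
rel t 33.92 p [0.5423 0.1277 0.0157] F [ 0.1  0.6 -0.5] w 39.8 ff 0.0
side 217 [[-40.0, -83.0, 21.0], [-31.0, -18.0, 26.0], [-22.0, 55.0, 31.0]]
top 0 
down t 37.1 p [ 0.4746 -0.1047  0.0385] F [ 0.9 -0.2  0.3] w 54.7 ff 0.0
grip t 37.56 p [ 0.4748 -0.1048  0.0387] F [-0.8 -1.4  6.4] w 35.7 ff 29.9
lift t 38.32 p [ 0.4727 -0.1045  0.1583] F [ 0.   0.7 -6.7] w 35.7 ff 29.8
```

View pics/s5.png

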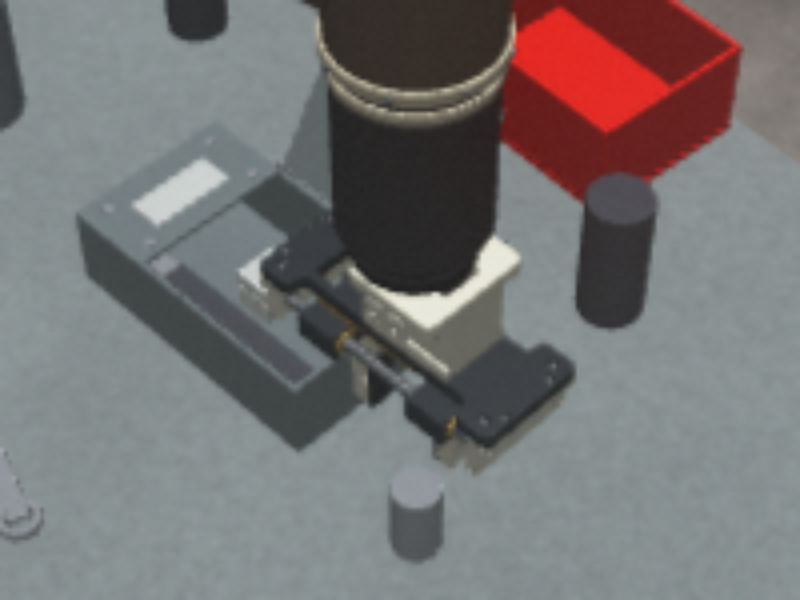

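The bar lies flat (its top is at about 24 mm once the camera's bias is removed) and runs under the deck. The jaw is in the box at (265,280). Now place the billet.

```bash
python3 - <<'E'
from h import *
robot.servo_line(bx(25,-68,160),Rd(YAW-np.pi/2),speed=.2); st('hover')
robot.servo_line(bx(25,-68,43.5),speed=.12); st('down')
robot.move_gripper(.52); st('rel')
robot.servo_line(bx(25,-68,150),speed=.15)
robot.goto(np.array([.45,-.15,.3]),Rd(YAW-np.pi/2)); st('away')
im,d,W=cloud('side'); Q=(W-C)@np.c_[EX,EY,EZ]*1000
for n,c,zl,zh in [('billet',(25,-68),55,85),('jaw',(10,-3),32,48)]:
    m=(np.hypot(Q[...,0]-c[0],Q[...,1]-c[1])<28)&(Q[...,2]>zl)&(Q[...,2]<zh)
    print(n,m.sum(),np.median(Q[m],0).round(1))
cv2.imwrite('pics/s6.png',cv2.resize(im[80:305,180:480,::-1],(800,600)))
E
```

```text
hover t 39.39 p [0.5509 0.0622 0.1596] F [-0.4 -0.  -5.7] w 35.7 ff 29.8
down t 40.51 p [0.5522 0.0634 0.0441] F [-0.4 -0.1 -4.7] w 36.1 ff 29.8
rel t 40.98 p [0.552  0.0633 0.0439] F [ 0.2 -0.3  0.1] w 46.0 ff 0.0
away t 42.92 p [ 0.4501 -0.1495  0.2989] F [0.1 0.2 0.1] w 45.4 ff 0.0
billet 126 [ 22.1 -72.2  68.8]
jaw 119 [ 9.3 -4.9 40. ]
```

View pics/s6.png

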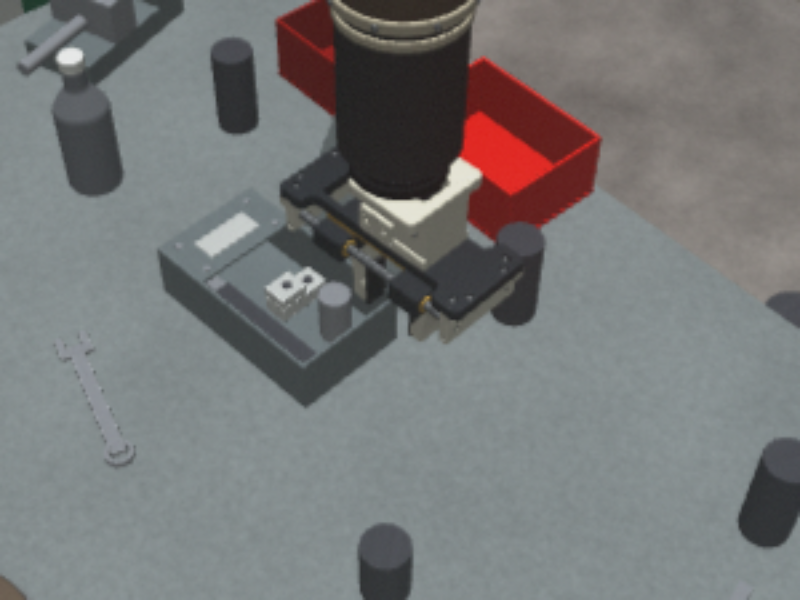

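The jaw (290,285), billet (335,310) and bar are all inside, below the rim, and nothing else has moved. The lid is hidden by the arm here, so I'll check its angle from the top camera and then hand in.

```bash
python3 - <<'E'
from h import *
im,d,W=cloud('top'); Q=(W-C)@np.c_[EX,EY,EZ]*1000
m=(Q[...,0]>80)&(Q[...,0]<150)&(Q[...,1]>-100)&(Q[...,1]<30)&(Q[...,2]>90)&(Q[...,2]<230)
x,z=Q[m][:,0]-69,Q[m][:,2]-72; a=np.median(np.arctan2(z,-x)); print(m.sum(),a)
if m.sum()>30 and a>1.95: print(robot.job_done())
E
```

```text
1208 2.106071425233199
the job is handed in; nothing more can be done
None
```

The job is handed in: the lid is back on its stop (about 2.1 rad measured), the bar lies flat with its head end under the deck, the jaw and billet are inside below the rim, and no bystander was seen to move. The arm finished at about 43 s of the 72 s allowed, but the hand-in did not report the judge's verdict.

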